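# Clear the discard station after a test run

## Robot

A 6-joint arm with a two-finger parallel gripper is mounted at the origin on a cart in front of the work surface, level with it; the furniture and walls round the work are solid. World frame = base frame: x ahead of the robot, y to its left, z up, the work surface at z = 0. Lengths are in m, angles in rad, forces in N, time in s.
With the tool pointing down it reaches from about 0.3 to 0.875 m from the base axis. Payload 6.4 kg.
Tool frame: the origin (TCP) lies on the centre line of the jaws, within the pads' length; the fingertips stand 17 mm ahead of it and the grasp point (between the pads) lies 2 mm behind it; z points along the fingers, x is the direction in which the jaws open and shut, and the axes are right-handed (so a half turn about z gives the same grasp; the last joint's range is limited). The gripper opens to 85 mm and grips with 20 to 120 N. Pads are 22 mm wide; open, the fingers measure 114 mm over their backs; the gripper's body (76 mm by 85 mm) begins 54 mm behind the grasp point. The pads swing forward as they close: fully open they stand 13 mm farther back than shut.
Start: joints at [0.951, 0.181, 1.607, -0, 1.354, -0.206], TCP at [0.231, 0.526, 0.248] pointing down, gripper open.
Joint ranges: [-2.99, 2.99], [-0.89, 2.07], [0.3, 2.58], [-1.14, 4.28], [0, 2.63], [-3.12, 3.12]. Speed limits (rad/s): [2.57, 2.57, 3.01, 3.14, 3.14, 3.14].

## Interface

Orientations are given as a 3x3 rotation matrix whose columns are the frame's x, y, z axes.
In Python, from rig import r gives the robot as it stands. Calls block until the motion is done:
- r.movep(position, orientation): joint-space move of the TCP to a pose.
- r.line_to(position, rot=None, vel=0.15): straight line of the TCP; rot=None keeps the orientation; vel is the mean speed in m/s.
- r.move_j(angles): joint-space move.
- r.move_gripper(opening, force=None): finger opening in m; force is the grip in N (None keeps the last); returns when the fingers have stopped.
- r.hold(seconds).
- r.solve_ik(position, orientation): joint angles nearest the present ones, or None.
- r.capture(name): name is "scene" or "top" or "wrist"; returns the picture (420x560x3 uint8, red, green, blue); there is no depth.
- r.camera_params(name): a dict with "fx", "fy", "cx", "cy" (pixels), "origin" and "orientation" of the camera in the world. Camera axes: x right, y down, z forward; pixel columns grow to the right and rows downward; lengths in m; the calibration is good to about 2 mm. A picture is of the moment at which its call begins: read the wrist's pose just before it. camera_params takes no time and is no camera call; for the wrist camera it gives the pose at the moment of the call.
A pose or a line that the arm cannot do raises r.IKError and nothing moves.
- r.sign_off(): hands the job in, once; it reports no verdict.
Trained networks look in the newest picture that a camera, given by its name, has taken for a name from the list of things; names that differ only in an ending like _2 or _b are one class to them, and where a whole thing is asked for, a point or a joint stands for the part that bears it (a point fixed in the world has none). Each returns a list of dicts, best first, with "score" (0 to 1); they miss things now and then, are a little off and sometimes report something else, mostly with a low value. They report only what shows in the picture. A call takes as long as a camera call.
- r.look_for(camera, thing): "bbox" ([centre column, centre row, width, height] in pixels, round what is visible of it).
- r.pinpoint(camera, thing): "position" ([column, row] in pixels: a listed point, or the origin of a listed thing).
Readings, each from a call of its own:
- r.get_t(): time.
- r.get_joint_positions(): joint angles.
- r.get_joint_velocities(): joint speeds.
- r.get_joint_torque(): joint torques, N m.
- r.get_ee_pos(): TCP position.
- r.get_orientation(): TCP orientation.
- r.get_ft_force(): force on the tool from outside, world axes, zero at the start.
- r.get_ft_torque(): the same for the moment, N m.
- r.get_finger_gap(): finger opening in m.
Only numpy, scipy, OpenCV 4.12 (cv2) and the standard library are available. Lean on these libraries where they do the work, as an engineer would, in place of code of your own. Each camera call takes 0.05 s, during which the arm holds its last target.

## Task

Clear the discard station on the worktop: slide the chute's shutter fully open by its red handle, push every spent dropper vial along the deck and off the ledge so that it drops into the chute (never lift them), and then slide the shutter fully shut again. The plastic test cards that lie in the slots on the left of the same deck must be kept: slide each one forward out from under the lips until it overhangs the front edge, pinch it by its sides and lay it flat in the low blue-rimmed tray, without letting it fall onto the worktop. Leave the amber dropper bottle, the timer and the pipette tip box where they are.

Things in the scene. Friction and masses are not known exactly. Their poses are not given: they have to be found in the camera images.
- station: Fixed discard station: white deck, top 120 mm above the worktop, on grey panels. Origin on the worktop under the right end of the deck's front edge; x away from the robot, y left, z up. Deck: x 0-110 mm, y 0-306 mm, 8 mm thick, with free space before its front edge. Vials stand in the fenced right part, y 0-160 mm; two card slots lie in the left part, y 172-298 mm
- ledge (a point): Middle of the ledge, on the deck's top: station x 55, y 0, z 120 mm; axes as the station's. The vial area (x 5-105 mm) ends here and vials go over it towards -y. Grey fences 20 mm high, 5 mm thick, bound the area at x 0-5, x 105-110 and y 160-165 mm; the first two run on past the ledge to y -69 mm
- slot_right (a point): Front end of the right card slot's middle line, on the deck's top: station x 0, y 200, z 120 mm, axes as the station's. The slot runs along x, open at both ends, 56 mm wide between rails 12 mm high (x 0-90 mm; bare deck behind, x 90-110). Blue lips at x 55-88 mm reach 6 mm in from both sides, 9 to 13 mm above the deck, 44 mm apart: a card under them cannot be lifted
- slot_left (a point): Front end of the left card slot's middle line, on the deck's top: station x 0, y 270, z 120 mm; the slot is the same as the right one
- shutter (a joint): Steel sheet that covers the mouth of the chute, its top 5 mm below the deck's. 0 m = fully shut (mouth covered), 0.065 m = fully open, slid away from the ledge towards the station's -y. Stiff slide, about 1.5 N, stays where it is left
- shutter_handle (a point): Middle of the shutter's upright red handle, which stands outside the wiper bar: a tab 40 mm along station x, 12 mm along station y and 50 mm high, which this point halves; it rises from 115 to 165 mm above the worktop. It moves with the shutter, from station y -86 mm (shut) to -151 mm (open). Axes as the station's
- tray: Fixed low tray for the cards: grey plinth 100 mm along its x, 126 mm along its y, with a blue rim 4 mm thick. Origin under its centre on the worktop, z up; floor 20 mm above the worktop, top of the rim 30 mm, inside 92 x 118 mm. Both cards may lie in it one on the other
- tray_floor (a point): Centre of the tray's floor, 20 mm above the worktop, axes as the tray's
- spent_vial_0_center (a point): Spent white dropper vial, 23 mm in diameter and 57 mm high (narrower above 39 mm), about 15 g, standing in the deck's fenced right part; this point is on its axis half-way up, z along the axis. Three to five of the five are present
- spent_vial_1_center (a point): Another spent vial, the same
- spent_vial_2_center (a point): Another spent vial, the same
- spent_vial_3_center (a point): Another spent vial, the same
- card_0_center (a point): White plastic test card with coloured spots, 52 mm along its x, 70 mm along its y, 5 mm thick, 11 g, lying flat in a card slot with its long side along the slot; this point is its centre. One or both cards are present
- card_1_center (a point): Another test card, the same, in the other slot
- amber_dropper_bottle: Bystander: amber dropper bottle with a black bulb, 33 mm in diameter, 102 mm high, loose; origin under its centre
- bench_timer: Bystander: white bench timer, 58 x 68 x 18 mm, loose; origin under its centre
- blue_tip_box: Bystander: blue pipette tip box with a clear lid, 98 x 128 x 78 mm, loose; origin under its centre
- chute_mouth (a point): Middle of the chute's mouth, at the deck's height: station x 55, y -33, z 120 mm, axes as the station's. The mouth covers x 5-105 and y -65 to 0 mm, between the fences and a yellow wiper bar (4 mm thick, top 12 mm above the deck, shutter slides out under it); a yellow slope leads down into a closed bin under the deck
- spent_vial_4_center (a point): Another spent vial, the same

How it is judged:
On the way, in this order (a step that is already met when the one before it is completed fails the run):
1. the shutter is slid open (at least 58 of its 65 mm) (value of joint shutter above 0.058 m), for 0.2 s.
2. every spent vial that is present has dropped into the chute or the bin under it (height (world z) of spent_vial_0_center between 0.003 and 0.095 m and x of spent_vial_0_center in the frame of station between 0.002 and 0.108 m and y of spent_vial_0_center in the frame of station between -0.07 and 0.07 m and height (world z) of spent_vial_1_center between 0.003 and 0.095 m and x of spent_vial_1_center in the frame of station between 0.002 and 0.108 m and y of spent_vial_1_center in the frame of station between -0.07 and 0.07 m and height (world z) of spent_vial_2_center between 0.003 and 0.095 m and x of spent_vial_2_center in the frame of station between 0.002 and 0.108 m and y of spent_vial_2_center in the frame of station between -0.07 and 0.07 m and height (world z) of spent_vial_3_center between 0.003 and 0.095 m and x of spent_vial_3_center in the frame of station between 0.002 and 0.108 m and y of spent_vial_3_center in the frame of station between -0.07 and 0.07 m and height (world z) of spent_vial_4_center between 0.003 and 0.095 m and x of spent_vial_4_center in the frame of station between 0.002 and 0.108 m and y of spent_vial_4_center in the frame of station between -0.07 and 0.07 m), for 0.2 s.
3. the shutter is slid shut again (within 5 mm) (value of joint shutter below 0.005 m), for 0.2 s.
At the end, for the whole second after the job is handed in: All vials in the chute or its bin (centres 25 mm or more below the deck's top); all cards at rest flat (0.12 rad) in the tray, centres within 40 mm (tray x) and 45 mm (tray y) of its middle; shutter shut within 5 mm; bystanders within 30 mm of their start (all of step 2 and x of card_0_center in the frame of tray_floor between -0.04 and 0.04 m and y of card_0_center in the frame of tray_floor between -0.045 and 0.045 m and z of card_0_center in the frame of tray_floor between 0 and 0.012 m and angle between each of card_0_center, card_1_center's own z axis and vertical below 0.12 rad and linear speed of each of card_0, card_1 below 0.03 m/s and x of card_1_center in the frame of tray_floor between -0.04 and 0.04 m and y of card_1_center in the frame of tray_floor between -0.045 and 0.045 m and z of card_1_center in the frame of tray_floor between 0 and 0.012 m and value of joint shutter below 0.005 m and distance of each of amber_dropper_bottle, bench_timer, blue_tip_box from where it was at the start of the episode below 0.03 m); the robot touches nothing.
It fails at once if a spent vial is lifted (centre more than 40 mm above its place when standing on the deck) (height (world z) of any of spent_vial_0_center, spent_vial_1_center, spent_vial_2_center, spent_vial_3_center, spent_vial_4_center above 0.1885 m).
It fails at once if a card falls onto the worktop (centre lower than 15 mm) (height (world z) of any of card_0_center, card_1_center below 0.015 m).
It fails at once if a bystander is moved by more than 30 mm (distance of any of amber_dropper_bottle, bench_timer, blue_tip_box from where it was at the start of the episode above 0.03 m).
Of spent_vial_0, spent_vial_1, spent_vial_2, spent_vial_3, spent_vial_4 only 3 to 5 are there at a start; the rules pass over those that are not, and their reading is None.
Of card_0, card_1 only 1 to 2 are there at a start; the rules pass over those that are not, and their reading is None.
At some moment in a run one of spent_vial_0, spent_vial_1, spent_vial_2, spent_vial_3, spent_vial_4 may be knocked a few centimetres aside while the robot is not near it.
It also fails if it takes over 210 s, if anything falls off the work surface, if the arm or the gripper's body presses on something with over 40 N, if the wrist force passes 120 N, or if a joint passes its speed limit or range.

## Working session

There is one attempt and no reset: what is moved stays moved. The work goes in short steps, each a Python script; the robot and the scene stay as the last script left them, time stands still between calls to the robot, and variables do not carry over. Pictures are saved under pics/ and viewed, and the job is handed in when it is done.

```bash
mkdir -p pics; ls
python3 - <<'E'
from rig import r
import cv2
for n in ["scene","top","wrist"]:
    im=r.capture(n); cv2.imwrite(f"pics/{n}0.png",im[:,:,::-1]); p=r.camera_params(n)
    print(n,p["fx"],p["cx"],p["cy"],p["origin"],p["orientation"])
for cam in ["scene","top"]:
    for t in ["station","ledge","slot_right","slot_left","shutter_handle","tray_floor","spent_vial_0_center","card_0_center","amber_dropper_bottle","bench_timer","blue_tip_box","chute_mouth"]:
        print(cam,t,[([round(float(v)) for v in d["position"]],round(d["score"],2)) for d in r.pinpoint(cam,t)])
print(r.get_t())
E
```

```text
pics
scene 393.71097535625046 280.4377717771851 213.0556962414088 [0.16722417 0.32603233 0.62164357] [[-0.90004185 -0.26101827  0.34899015]
 [-0.43576142  0.5501381  -0.7123623 ]
 [-0.00605321 -0.79323233 -0.60888901]]
top 389.1246835370173 275.8776970013049 202.99970826493066 [ 0.36262887 -0.29070049  1.02304504] [[ 0.02340941 -0.99070266  0.13401585]
 [-0.99941838 -0.01986596  0.02771712]
 [-0.02479707 -0.13458675 -0.9905915 ]]
wrist 325.0495210116148 285.3269622870149 212.19700022035897 [0.17100304 0.55475677 0.37198072] [[ 0.40262673  0.88344757  0.23960824]
 [ 0.91536258 -0.38808748 -0.10723549]
 [-0.00174798  0.26250429 -0.96492924]]
scene station [([288, 259], 0.79)]
scene ledge [([262, 211], 0.77)]
scene slot_right [([234, 283], 0.78)]
scene slot_left [([211, 316], 0.87)]
scene shutter_handle [([281, 182], 0.77)]
scene tray_floor [([313, 259], 0.86), ([355, 190], 0.69)]
scene spent_vial_0_center [([264, 214], 0.75)]
scene card_0_center []
scene amber_dropper_bottle [([297, 186], 0.67)]
scene bench_timer []
scene blue_tip_box [([351, 191], 0.71), ([266, 214], 0.69)]
scene chute_mouth [([267, 203], 0.84)]
top station [([272, 225], 0.76)]
top ledge [([273, 202], 0.61), ([296, 165], 0.15)]
top slot_right [([183, 218], 0.63)]
top slot_left [([154, 216], 0.87), ([186, 220], 0.64), ([189, 204], 0.31)]
top shutter_handle [([309, 200], 0.81)]
top tray_floor [([277, 251], 0.56)]
top spent_vial_0_center [([257, 212], 0.51)]
top card_0_center [([190, 205], 0.7)]
top amber_dropper_bottle [([381, 194], 0.47)]
top bench_timer [([297, 165], 0.58), ([396, 250], 0.55)]
top blue_tip_box [([396, 250], 0.81)]
top chute_mouth [([286, 200], 0.85)]
1.35
```

View pics/scene0.png

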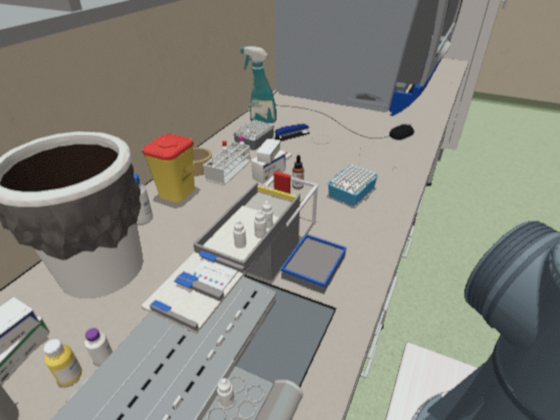

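View pics/top0.png

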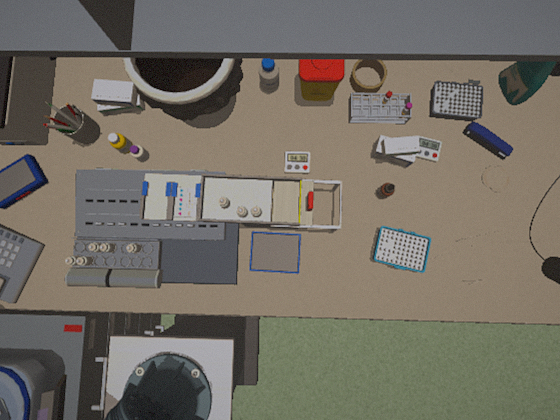

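View pics/wrist0.png

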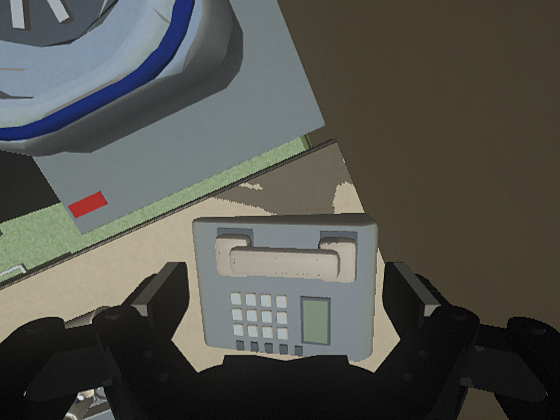

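```bash
python3 - <<'E'
import cv2
a=cv2.imread("pics/top0.png")[150:290,130:350]; cv2.imwrite("pics/top0z.png",cv2.resize(a,(792,504),interpolation=cv2.INTER_CUBIC))
a=cv2.imread("pics/scene0.png")[140:330,140:360]; cv2.imwrite("pics/scene0z.png",cv2.resize(a,(660,570),interpolation=cv2.INTER_CUBIC))
E
cat > h.py <<'E'
import numpy as np, cv2
from scipy.optimize import least_squares
from rig import r
def proj(P,p):
    R=np.array(p["orientation"]);q=R.T@(np.array(P)-np.array(p["origin"]))
    return np.array([p["fx"]*q[0]/q[2]+p["cx"],p["fy"]*q[1]/q[2]+p["cy"]])
def back(px,p,z):
    R=np.array(p["orientation"]);o=np.array(p["origin"])
    d=R@np.array([(px[0]-p["cx"])/p["fx"],(px[1]-p["cy"])/p["fy"],1]);return o+d*(z-o[2])/d[2]
def fitpose(obs):
    "obs: list of (camparams, pixel, local xyz)"
    def T(v,l):
        c,s=np.cos(v[2]),np.sin(v[2]);return np.array([v[0]+c*l[0]-s*l[1],v[1]+s*l[0]+c*l[1],l[2]])
    f=lambda v:np.concatenate([proj(T(v,l),p)-np.array(px) for p,px,l in obs])
    s=least_squares(f,[0.45,-0.3,0.],loss="soft_l1",f_scale=1.5);return s.x,f(s.x).reshape(-1,2)
E
python3 - <<'E'
from h import *
L={"station":(0,0,0),"ledge":(.055,0,.12),"slot_right":(0,.2,.12),"slot_left":(0,.27,.12),"shutter_handle":(.055,-.086,.14),"chute_mouth":(.055,-.033,.12)}
P={c:r.camera_params(c) for c in("scene","top")}
S={"station":(288,259),"ledge":(262,211),"slot_right":(234,283),"slot_left":(211,316),"shutter_handle":(281,182),"chute_mouth":(267,203)}
T={"station":(272,225),"ledge":(273,202),"slot_right":(183,218),"slot_left":(154,216),"shutter_handle":(309,200),"chute_mouth":(286,200)}
o=[(P["scene"],S[k],L[k]) for k in L]+[(P["top"],T[k],L[k]) for k in L]
v,e=fitpose(o);print(v);print(e.round(1))
for c,px in(("scene",(313,259)),("top",(277,251))):print(back(px,P[c],.02))
for px in((396,250),):print(back(px,P["top"],0))
E
```

```text
[ 0.43788377 -0.25200181 -0.01987785]
[[-2.2  0.5]
 [ 0.6 -0.6]
 [-0.2 -0.5]
 [-1.  -3.8]
 [-0.   0.5]
 [ 3.  -0.8]
 [-0.5  1.7]
 [-2.3 -2.5]
 [ 1.4  1.3]
 [ 0.9  2.1]
 [-1.1 -0.3]
 [-1.2  0. ]]
[ 0.37643407 -0.26039557  0.02      ]
[ 0.37445483 -0.2684102   0.02      ]
[ 0.38439122 -0.5762868   0.        ]
```

View pics/top0z.png

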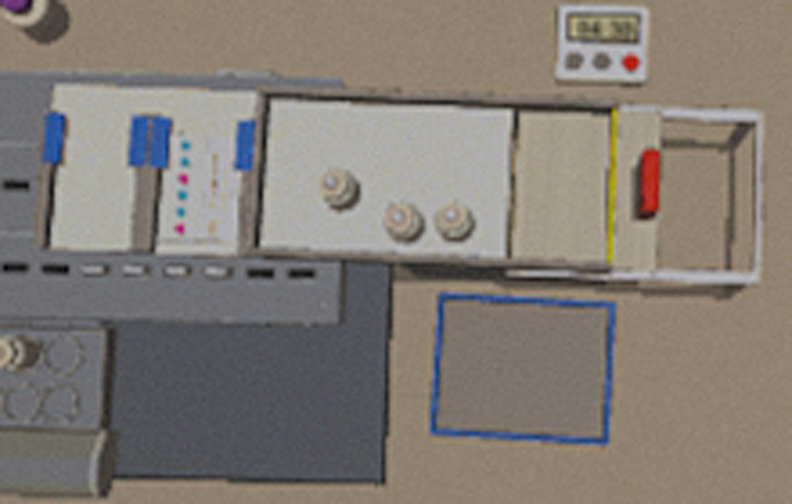

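View pics/scene0z.png

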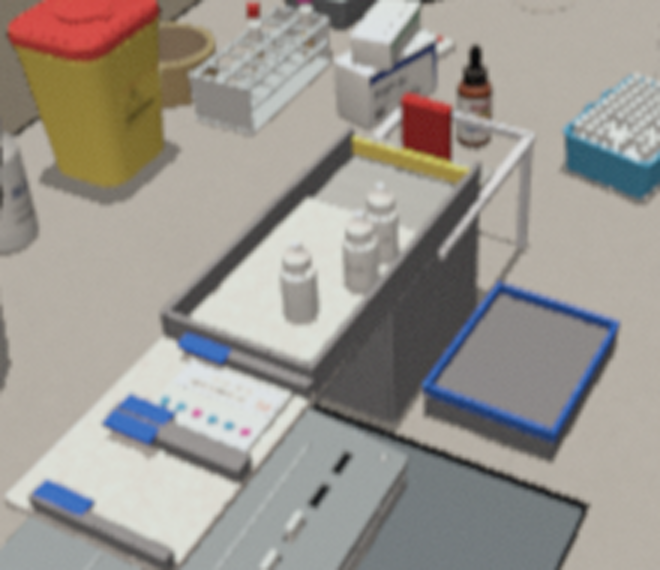

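Run:
```python
from h import *
P={c:r.camera_params(c) for c in("scene","top")}
t=lambda x,y:(130+x/3.6,150+y/3.6); s=lambda x,y:(140+x/3,140+y/3)
o=[(P["top"],t(47,250),(0,.306,.12)),(P["top"],t(53,85),(.11,.306,.12)),(P["top"],t(250,258),(0,.165,.14)),(P["top"],t(263,92),(.11,.165,.14)),
(P["top"],t(612,108),(.105,-.067,.132)),(P["top"],t(609,265),(.005,-.067,.132)),
(P["scene"],s(165,563),(0,.306,.12)),(P["scene"],s(8,497),(.11,.306,.12)),(P["scene"],s(353,140),(.105,-.069,.132)),(P["scene"],s(468,178),(.005,-.069,.132))]
for oo in(o,o[:6],o[6:]):
    v,e=fitpose(oo);print(v);print(e.round(1).tolist())
o=[(P["top"],t(*p),l) for p,l in zip([(440,293),(614,303),(606,443),(432,434)],[(.05,.063,.03),(.05,-.063,.03),(-.05,-.063,.03),(-.05,.063,.03)])]
o+=[(P["scene"],s(*p),l) for p,l in zip([(502,287),(616,324),(555,438),(428,386)],[(.05,.063,.03),(.05,-.063,.03),(-.05,-.063,.03),(-.05,.063,.03)])]
for oo in(o[:4],o[4:],o):
    v,e=fitpose(oo);print("tray",v,e.round(1).tolist())
# vials: cap tops (neck) at z .177 top; base in scene
for p in((337,185),(400,218),(452,217)):print(back(t(*p),P["top"],.177))
for p in((297,250),(360,222),(380,188)):print(back(s(*p),P["scene"],.177))
print("amber",[ (d["bbox"],d["score"]) for d in r.look_for("top","amber_dropper_bottle")],back((385,190),P["top"],.05),"timer",back((297,162),P["top"],.01))
```

```text
[ 0.43513847 -0.25314744 -0.01678479]
[[-3.0, -0.4], [-0.6, -0.4], [-1.7, -1.1], [-2.1, -2.1], [0.5, -0.3], [-0.0, -1.1], [3.7, 2.0], [0.2, -1.7], [1.4, -2.9], [3.3, -4.3]]
[ 0.43326051 -0.25588522 -0.01666174]
[[-1.9, 0.5], [0.4, 0.4], [-0.5, -0.2], [-1.0, -1.3], [1.7, 0.5], [1.2, -0.2]]
[ 0.43751775 -0.24929525 -0.01745745]
[[0.8, 3.3], [-2.6, -0.6], [-0.3, -2.3], [1.6, -3.7]]
tray [ 0.37135015 -0.26422304 -0.03190372] [[-0.5, -0.3], [0.5, -0.4], [0.8, 0.5], [-0.8, 0.2]]
tray [ 0.37055414 -0.2529524  -1.77551582] [[-3.7, -0.7], [6.6, 10.1], [1.9, 0.2], [-5.8, -9.4]]
tray [ 0.37182476 -0.26466208 -0.07080143] [[0.5, -1.4], [1.4, 0.4], [0.2, 1.3], [-1.3, -1.1], [-25.9, 29.3], [-37.0, -16.6], [23.6, -40.4], [42.1, 13.9]]
[ 0.47836062 -0.15176031  0.177     ]
[ 0.45883429 -0.1911333   0.177     ]
[ 0.46009885 -0.22285025  0.177     ]
[ 0.47609499 -0.13499753  0.177     ]
[ 0.45498648 -0.17538268  0.177     ]
[ 0.46027046 -0.21233785  0.177     ]
amber [([384.2, 189.6, 18.7, 14.4], 0.78), ([291.9, 203.7, 41.8, 44.5], 0.46)] [ 0.53280782 -0.53751275  0.05      ] timer [ 0.61094969 -0.31602228  0.01      ]
```

Run:
```python
from h import *
R=np.array(r.get_orientation());print(R.round(3)); p=r.camera_params("wrist")
print("cam in tool",(R.T@(np.array(p["origin"])-np.array(r.get_ee_pos()))).round(4)); print((R.T@np.array(p["orientation"])).round(3))
yaw=-.017
def Rz(a,flip=1):
    x=np.array([np.cos(a),np.sin(a),0]);z=np.array([0,0,-1.]);return np.c_[x,np.cross(z,x),z]
for a in(0,np.pi/2,np.pi,-np.pi/2):
    for pos in([.49,-.34,.16],[.48,-.12,.145],[.49,-.40,.16],[.42,-.05,.13],[.37,-.26,.05],[.53,-.05,.14]):
        q=r.solve_ik(pos,Rz(a+yaw)); print(round(a,2),pos,None if q is None else np.round(q,2))
```

```text
[[ 0.402  0.916 -0.   ]
 [ 0.916 -0.402 -0.   ]
 [-0.    -0.    -1.   ]]
cam in tool [ 0.0019 -0.0664 -0.1244]
[[ 1.    -0.    -0.001]
 [ 0.001  0.965  0.263]
 [ 0.    -0.263  0.965]]
0 [0.49, -0.34, 0.16] [-0.81  0.32  1.63 -0.    1.2  -0.79]
0 [0.48, -0.12, 0.145] [-0.49  0.13  1.9  -0.    1.12 -0.47]
0 [0.49, -0.4, 0.16] [-0.87  0.39  1.53 -0.    1.22 -0.85]
0 [0.42, -0.05, 0.13] [-0.4  -0.01  2.08 -0.    1.08 -0.38]
0 [0.37, -0.26, 0.05] [-0.88  0.21  2.04 -0.    0.89 -0.86]
0 [0.53, -0.05, 0.14] [-0.32  0.21  1.81 -0.    1.12 -0.3 ]
1.57 [0.49, -0.34, 0.16] [-0.81  0.32  1.63 -0.    1.2  -2.36]
1.57 [0.48, -0.12, 0.145] [-0.49  0.13  1.9  -0.    1.12 -2.04]
1.57 [0.49, -0.4, 0.16] [-0.87  0.39  1.53 -0.    1.22 -2.43]
1.57 [0.42, -0.05, 0.13] [-0.4  -0.01  2.08 -0.    1.08 -1.95]
1.57 [0.37, -0.26, 0.05] [-0.88  0.21  2.04 -0.    0.89 -2.43]
1.57 [0.53, -0.05, 0.14] [-0.32  0.21  1.81 -0.    1.12 -1.87]
3.14 [0.49, -0.34, 0.16] [-0.81  0.32  1.63 -0.    1.2   2.35]
3.14 [0.48, -0.12, 0.145] [-0.49  0.13  1.9  -0.    1.12  2.67]
3.14 [0.49, -0.4, 0.16] [-0.87  0.39  1.53 -0.    1.22  2.29]
3.14 [0.42, -0.05, 0.13] [-0.4  -0.01  2.08 -0.    1.08  2.76]
3.14 [0.37, -0.26, 0.05] [-0.88  0.21  2.04 -0.    0.89  2.28]
3.14 [0.53, -0.05, 0.14] [-0.32  0.21  1.81 -0.    1.12  2.84]
-1.57 [0.49, -0.34, 0.16] [-0.81  0.32  1.63 -0.    1.2   0.78]
-1.57 [0.48, -0.12, 0.145] [-0.49  0.13  1.9  -0.    1.12  1.1 ]
-1.57 [0.49, -0.4, 0.16] [-0.87  0.39  1.53 -0.    1.22  0.72]
-1.57 [0.42, -0.05, 0.13] [-0.4  -0.01  2.08 -0.    1.08  1.19]
-1.57 [0.37, -0.26, 0.05] [-0.88  0.21  2.04 -0.    0.89  0.71]
-1.57 [0.53, -0.05, 0.14] [-0.32  0.21  1.81 -0.    1.12  1.27]
```

```bash
cat >> h.py <<'E'
def Rz(a):
    x=np.array([np.cos(a),np.sin(a),0]);z=np.array([0,0,-1.]);return np.c_[x,np.cross(z,x),z]
def snap(cam,name):
    p=r.camera_params(cam); im=r.capture(cam); cv2.imwrite(f"pics/{name}.png",im[:,:,::-1]); np.save(f"pics/{name}.npy",p,allow_pickle=True); return p
def ld(name): return np.load(f"pics/{name}.npy",allow_pickle=True).item()
E
python3 - <<'E'
from h import *
a=-np.pi/2-.017
r.line_to([.231,.526,.36]);r.movep([.44,-.08,.40],Rz(a));snap("wrist","w1")
for t in["spent_vial_0_center","card_0_center","slot_left","slot_right","ledge"]:print(t,[(np.round(d["position"]),round(d["score"],2)) for d in r.pinpoint("wrist",t)])
r.movep([.44,-.26,.40],Rz(a));snap("wrist","w2")
for t in["spent_vial_0_center","shutter_handle","tray_floor","ledge","chute_mouth"]:print(t,[(np.round(d["position"]),round(d["score"],2)) for d in r.pinpoint("wrist",t)])
print(r.get_t())
E
```

```text
spent_vial_0_center [(array([405., 165.]), 0.76)]
card_0_center [(array([260., 147.]), 0.75)]
slot_left [(array([207., 178.]), 0.89)]
slot_right [(array([262., 180.]), 0.93)]
ledge [(array([426., 136.]), 0.77)]
spent_vial_0_center [(array([325.,  48.]), 0.3)]
shutter_handle [(array([358., 138.]), 0.95)]
tray_floor [(array([285., 212.]), 0.63), (array([280., 166.]), 0.53)]
ledge [(array([278., 137.]), 0.88), (array([120., 180.]), 0.33)]
chute_mouth [(array([303., 140.]), 0.86)]
5.9333
```

View pics/w1.png

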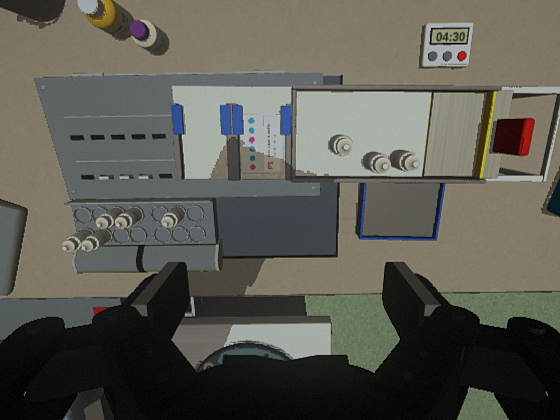

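View pics/w2.png

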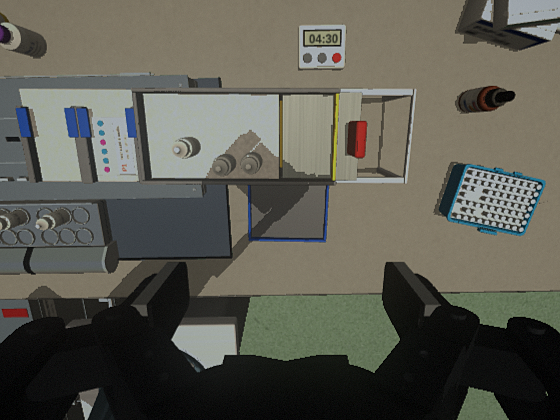

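Run:
```python
from h import *
p1,p2=ld("w1"),ld("w2")
o1=[(p1,(184,179),(0,.306,.12)),(p1,(172,86),(.11,.306,.12)),(p1,(207,178),(0,.27,.12)),(p1,(262,180),(0,.2,.12)),(p1,(426,136),(.055,0,.12)),(p1,(495,91),(.105,-.067,.132)),(p1,(485,180),(.005,-.067,.132))]
o2=[(p2,(20,90),(.11,.306,.12)),(p2,(278,137),(.055,0,.12)),(p2,(358,138),(.055,-.086,.14)),(p2,(303,140),(.055,-.033,.12)),(p2,(340,93),(.105,-.067,.132)),(p2,(335,184),(.005,-.067,.132))]
for o in(o1,o2,o1+o2):
    v,e=fitpose(o);print(v,e.round(1).tolist())
c,s=np.cos(v[2]),np.sin(v[2])
def loc(P):d=np.array(P)[:2]-v[:2];return (np.array([c*d[0]+s*d[1],-s*d[0]+c*d[1]])*1000).round(1)
tips1=[(337,144),(375,162),(403,159)];tips2=[(180,148),(221,168),(251,164)]
for a,b in zip(tips1,tips2):print("vial",loc(back(a,p1,.172)),loc(back(b,p2,.172)))
print("card",loc(back((260,147),p1,.125)),"card front edge?",loc(back((262,179),p1,.125)))
tr=[(.05,.063,.03),(.05,-.063,.03),(-.05,-.063,.03),(-.05,.063,.03)]
v,e=fitpose([(p2,q,l) for q,l in zip([(-0,0)]*0+[(325,241),(249,240)],tr[2:])]+[(p1,q,l) for q,l in zip([(438,241),(359,239)],tr[2:])]);print("tray",v,e.round(1).tolist())
```

```text
[ 0.43513654 -0.24980609 -0.02339323] [[-5.4, 0.2], [-0.8, -0.4], [0.4, 1.4], [1.2, -0.2], [1.7, -0.0], [1.5, 0.7], [-3.1, -1.1]]
[ 0.43514864 -0.25146425 -0.01875598] [[-1.2, -0.1], [2.5, 1.3], [-3.2, 1.1], [4.7, -1.7], [-0.9, 0.8], [0.5, -3.2]]
[ 0.43520774 -0.25053193 -0.02189602] [[-4.8, 0.5], [-0.3, -0.1], [1.0, 1.6], [1.7, -0.1], [2.3, -0.1], [2.0, 0.5], [-2.5, -1.2], [-1.9, -1.0], [1.9, 1.3], [-3.9, 1.3], [4.1, -1.6], [-1.4, 0.9], [-0.3, -3.1]]
vial [ 47.8 118.3] [ 46.6 105.7]
vial [29.  76.4] [25.5 63. ]
vial [32.4 46.5] [30.  30.4]
card [ 41.  203.7] card front edge? [  2.  201.8]
tray [ 0.37417035 -0.26011761 -0.0366224 ] [[1.2, 0.8], [-0.8, 0.4], [-0.6, -0.8], [0.4, -0.3]]
```

Run:
```python
import cv2
a=cv2.imread("pics/w1.png")[70:200,160:300]; cv2.imwrite("pics/w1z.png",cv2.resize(a,None,fx=4.5,fy=4.5,interpolation=cv2.INTER_CUBIC))
```

```text
(no output)
```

View pics/w1z.png

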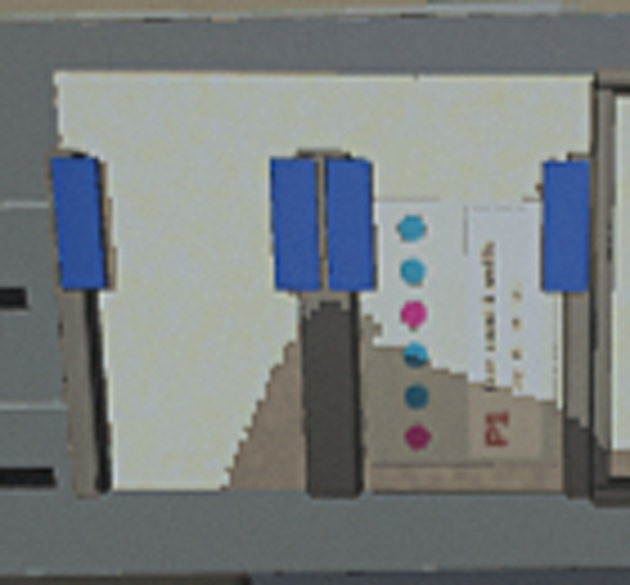

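```bash
cat >> h.py <<'E'
SX,SY,SA=.4352,-.2510,-.02
def W(x,y,z):
    c,s=np.cos(SA),np.sin(SA);return [SX+c*x-s*y,SY+s*x+c*y,z]
def Lc(P):
    d=np.array(P)[:2]-[SX,SY];c,s=np.cos(SA),np.sin(SA);return (np.array([c*d[0]+s*d[1],-s*d[0]+c*d[1]])).round(4)
A1=-np.pi/2+SA
E
python3 - <<'E'
from h import *
r.movep(W(.055,-.088,.26),Rz(A1)); r.move_gripper(.036,20)
snap("wrist","w3")
r.line_to(W(.055,-.088,.161),vel=.12)
print(r.get_ft_force()); snap("wrist","w4")
r.move_gripper(.0,20); print(r.get_finger_gap(),np.round(r.get_ft_force(),1),r.get_t())
snap("scene","s1")
E
python3 - <<'E'
import cv2,numpy as np
a=cv2.imread("pics/w3.png");b=cv2.imread("pics/s1.png")
cv2.imwrite("pics/c1.png",cv2.resize(np.hstack([a,b[:, :]]),(800,300)))
E
```

```text
[-0.41656227  0.39927129 -0.69455808]
0.011636736457791454 [-0.6  0.5  3.9] 8.5833
```

View pics/c1.png

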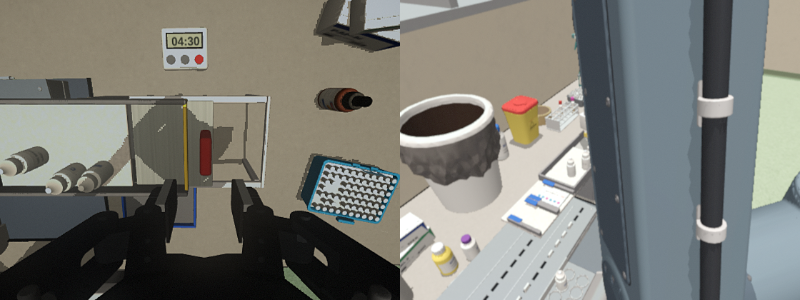

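View pics/w4.png

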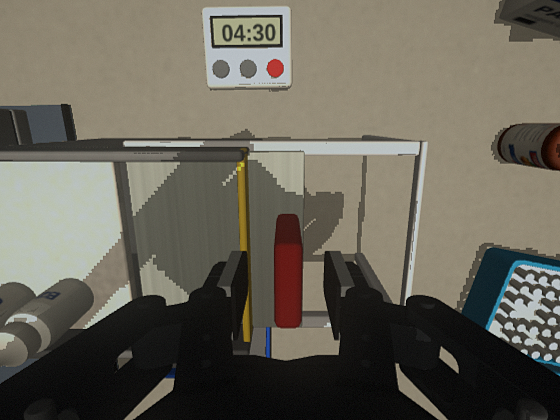

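Run:
```python
from h import *
p=np.array(r.get_ee_pos());u=np.array([np.sin(SA)*-1,np.cos(SA),0])
r.line_to(p-u*.064,vel=.06);print(np.round(r.get_ft_force(),1),Lc(p),Lc(r.get_ee_pos()))
snap("wrist","w5"); print(r.get_finger_gap())
r.move_gripper(.036); print(np.round(r.get_ft_force(),1))
r.line_to(p-u*.064+[0,0,.12]); r.movep(W(.055,.04,.36),Rz(SA));snap("wrist","w6");print(r.get_t())
print([(np.round(d["position"]),round(d["score"],2)) for d in r.pinpoint("wrist","spent_vial_0_center")])
```

```text
[-1.5  7.3  7.9] [ 0.0554 -0.0884] [ 0.0553 -0.1509]
0.011265968610916565
[-0.1 -0.3 -0.1]
12.4667
[(array([260., 196.]), 0.92)]
```

View pics/w6.png

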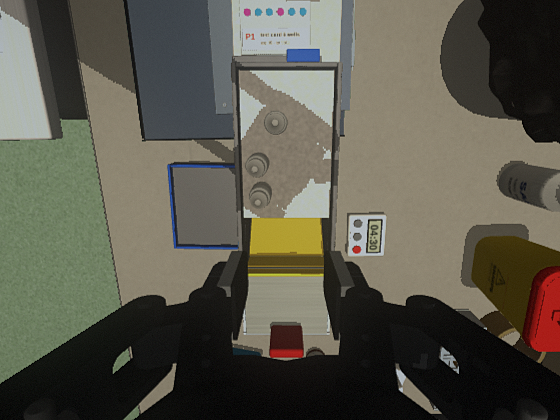

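View pics/w5.png

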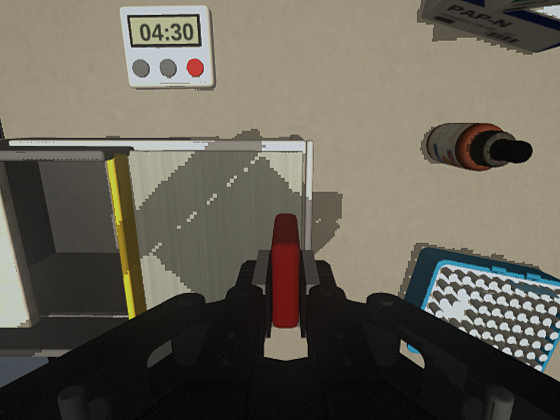

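Run:
```python
from h import *
p=ld("w6")
for n,q,z in[("v0",(276,123),.165),("v1",(256,165),.165),("v2",(259,197),.165),("ledge",(285,218),.12),("fence y160 ",(290,68),.14),("fx5",(240,140),.14),("fx105",(334,140),.14),("wiper",(285,273),.132)]:print(n,Lc(back(q,p,z)))
```

```text
v0 [0.0466 0.1086]
v1 [0.0267 0.069 ]
v2 [0.0289 0.037 ]
ledge [0.0548 0.0019]
fence y160  [0.0601 0.1605]
fx5 [0.0085 0.0918]
fx105 [0.1057 0.0916]
wiper [ 0.0547 -0.0622]
```

```bash
python3 - <<'E'
from h import *
r.move_gripper(.018,20)
r.movep(W(.037,.144,.26),Rz(SA));r.line_to(W(.037,.144,.142),vel=.1);print(np.round(r.get_ft_force(),1));snap("wrist","w7")
for y in(.09,.04,0.01):
    r.line_to(W(.037,y,.142),vel=.06);print(np.round(r.get_ft_force(),1))
snap("wrist","w8")
r.line_to(W(.037,-.02,.142),vel=.05);r.hold(.3);snap("wrist","w9");print(np.round(r.get_ft_force(),1),r.get_t())
E
python3 - <<'E'
import cv2,numpy as np
cv2.imwrite("pics/c2.png",cv2.resize(np.hstack([cv2.imread(f"pics/w{i}.png")[:400] for i in(7,8,9)]),(800,400*800//1680)))
E
```

```text
[-0.5 -0.3 -0.2]
[ 0.5  0.3 -0.4]
[19.9  9.4  4.3]
[34.3  2.8  4.5]
[ 6.  -5.3  7. ] 18.6833
```

View pics/c2.png

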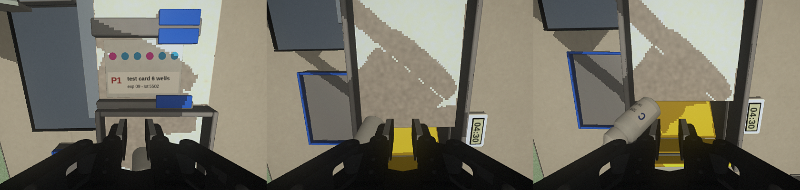

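View pics/w9.png

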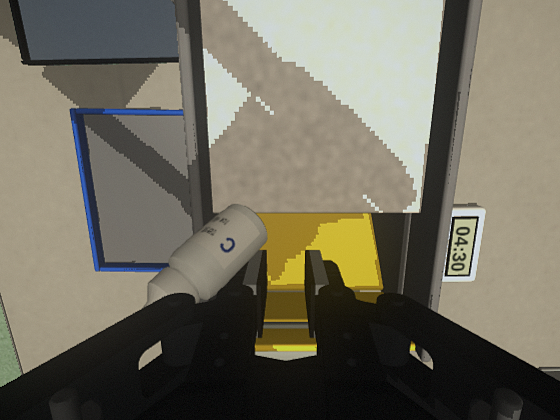

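Run:
```python
from h import *
snap("scene","s2");snap("top","t2")
a=cv2.imread("pics/s2.png")[140:290,180:360];b=cv2.imread("pics/t2.png")[160:260,190:340]
cv2.imwrite("pics/c3.png",np.hstack([cv2.resize(a,(400,333),interpolation=cv2.INTER_CUBIC),cv2.resize(b,(400,333),interpolation=cv2.INTER_CUBIC)]))
```

```text
(no output)
```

View pics/c3.png

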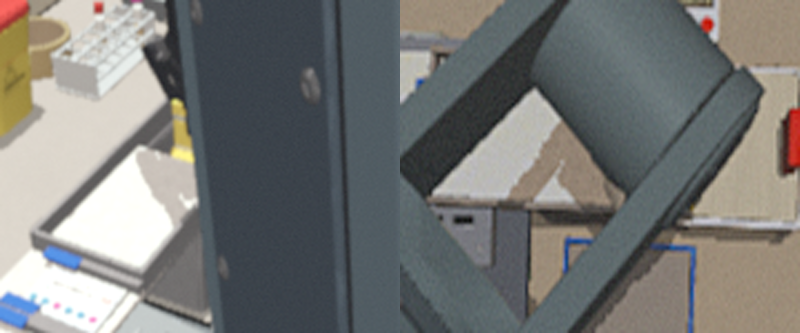

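Run:
```python
from h import *
p=ld("w9")
for q in[(240,222),(262,235),(213,207),(205,255),(185,272),(160,295)]:
    print(q,[Lc(back(q,p,z)).tolist() for z in(.13,.145,.16,.175)])
print("fence check",Lc(back((203,150),p,.14)),Lc(back((180,150),p,.14)))
a=cv2.imread("pics/w9.png")[150:400,100:440];cv2.imwrite("pics/w9z.png",cv2.resize(a,(748,550),interpolation=cv2.INTER_CUBIC))
a=cv2.imread("pics/w8.png")[150:400,100:440];cv2.imwrite("pics/w8z.png",cv2.resize(a,(748,550),interpolation=cv2.INTER_CUBIC))
print(np.round(r.get_ft_force(),2),np.round(r.get_ft_torque(),2),Lc(r.get_ee_pos()))
```

```text
(240, 222) [[0.0206, 0.0013], [0.0227, 0.006], [0.0247, 0.0107], [0.0268, 0.0154]]
(262, 235) [[0.0303, -0.0049], [0.0314, 0.0005], [0.0324, 0.0058], [0.0334, 0.0112]]
(213, 207) [[0.0089, 0.0083], [0.0123, 0.0123], [0.0156, 0.0162], [0.0189, 0.0201]]
(205, 255) [[0.0039, -0.0146], [0.0077, -0.0082], [0.0116, -0.0017], [0.0155, 0.0047]]
(185, 272) [[-0.0061, -0.0231], [-0.0011, -0.0158], [0.0038, -0.0084], [0.0088, -0.0011]]
(160, 295) [[-0.019, -0.0351], [-0.0127, -0.0265], [-0.0063, -0.0178], [0.0, -0.0092]]
fence check [0.0087 0.034 ] [-0.0003  0.034 ]
[ 6.36 -4.91  8.21] [-0.76 -0.63  0.12] [ 0.0401 -0.0242]
```

View pics/w9z.png

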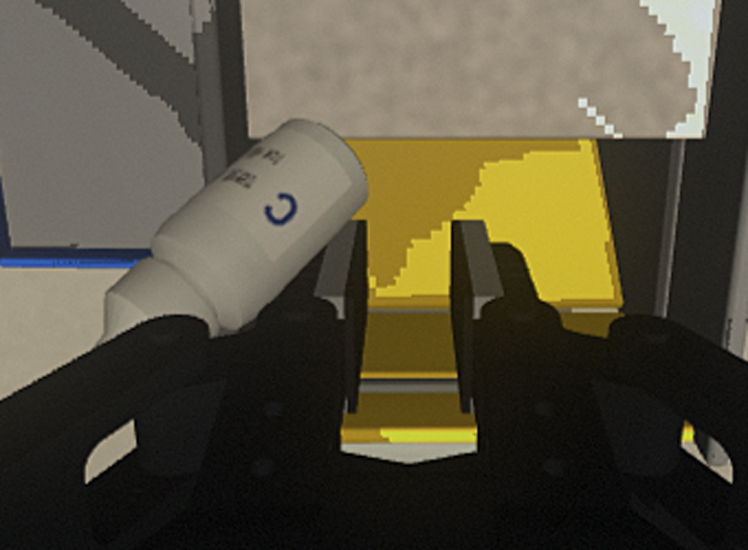

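View pics/w8z.png

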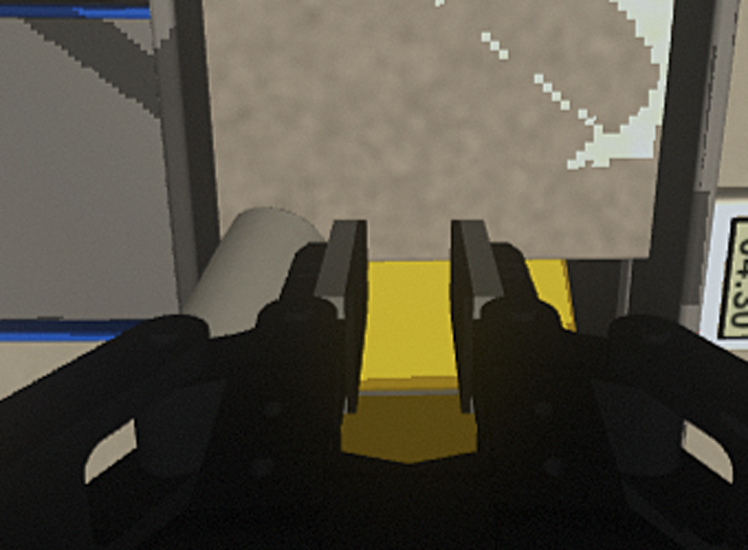

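Run:
```python
from h import *
ims=[]
for i,x in enumerate((.041,.045,.050)):
    r.line_to(W(x,-.024,.142),vel=.03);n=f"x{i}";snap("wrist",n);print(np.round(r.get_ft_force(),1),Lc(r.get_ee_pos()))
    ims.append(cv2.imread(f"pics/{n}.png")[150:400,60:400])
cv2.imwrite("pics/c4.png",cv2.resize(np.hstack(ims),(798,196)))
```

```text
[ 1.3 -2.   2.6] [ 0.041  -0.0245]
[-0.6 -0.6  0.9] [ 0.0448 -0.0236]
[ 0.6 -0.1 -0.4] [ 0.0502 -0.0239]
```

View pics/c4.png

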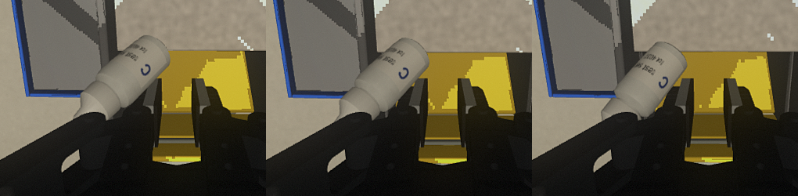

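Run:
```python
from h import *
r.hold(.3)
snap("wrist","x3");snap("scene","s3")
a=cv2.imread("pics/x3.png")
cv2.imwrite("pics/c5.png",a)
print(np.round(r.get_ft_force(),1))
```

```text
[ 0.7 -0.4 -0.6]
```

View pics/c5.png

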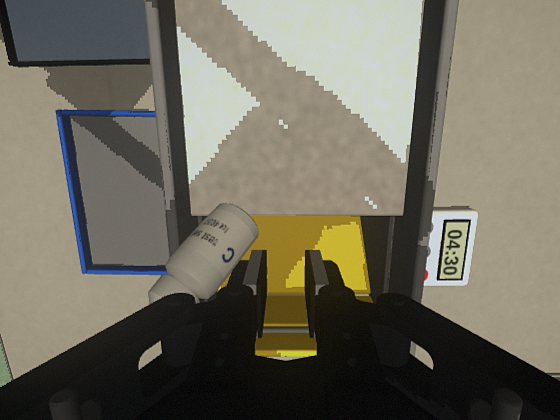

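Run:
```python
from h import *
ims=[]
for i,x in enumerate((.056,.062,.068)):
    r.line_to(W(x,-.024,.142),vel=.03);r.hold(.1);n=f"y{i}";snap("wrist",n);print(np.round(r.get_ft_force(),1),Lc(r.get_ee_pos()))
    ims.append(cv2.imread(f"pics/{n}.png")[150:400,60:400])
cv2.imwrite("pics/c6.png",cv2.resize(np.hstack(ims),(798,196)))
```

```text
[ 0.4 -0.2 -0.2] [ 0.0559 -0.0239]
[ 0.8 -0.9 -0. ] [ 0.0619 -0.024 ]
[-0.1  0.4 -0.2] [ 0.068 -0.024]
```

View pics/c6.png

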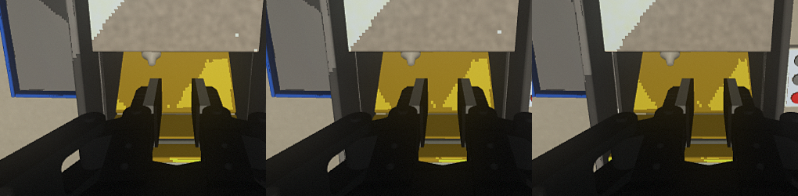

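Run:
```python
from h import *
r.line_to(W(.055,-.024,.26),vel=.2);r.movep(W(.055,.05,.38),Rz(SA));snap("wrist","w10");print(r.get_t())
print([(np.round(d["position"]),round(d["score"],2)) for d in r.pinpoint("wrist","spent_vial_0_center")])
```

```text
23.1833
[]
```

View pics/w10.png

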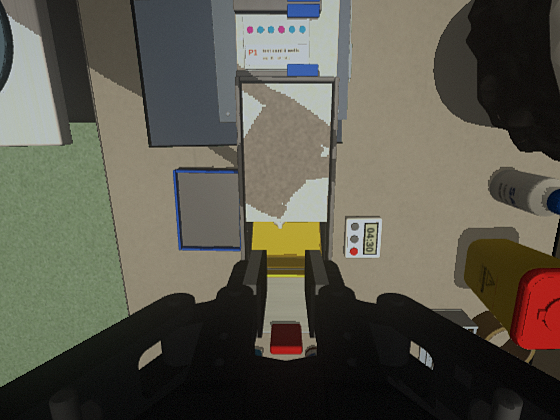

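Run:
```python
from h import *
r.movep(W(.055,-.02,.30),Rz(A1));snap("wrist","w11")
r.movep(W(.0,.02,.30),Rz(np.pi+SA));snap("wrist","w12");print(r.get_t())
a,b=[cv2.imread(f"pics/{n}.png") for n in("w11","w12")]
cv2.imwrite("pics/c7.png",cv2.resize(np.hstack([a,b]),(800,300)))
```

```text
26.0417
```

View pics/c7.png

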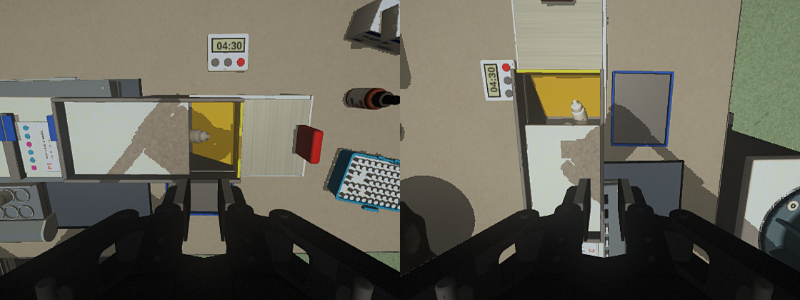

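View pics/w12.png

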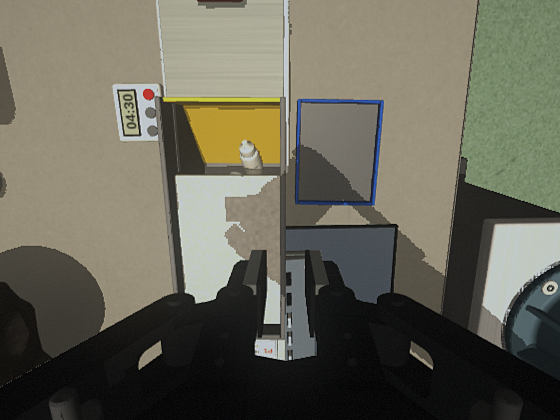

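Run:
```python
import cv2,numpy as np
a=cv2.imread("pics/w11.png")[120:260,220:380];b=cv2.imread("pics/w12.png")[80:220,180:340]
cv2.imwrite("pics/c8.png",np.hstack([cv2.resize(x,(400,350),interpolation=cv2.INTER_CUBIC) for x in(a,b)]))
```

```text
(no output)
```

View pics/c8.png

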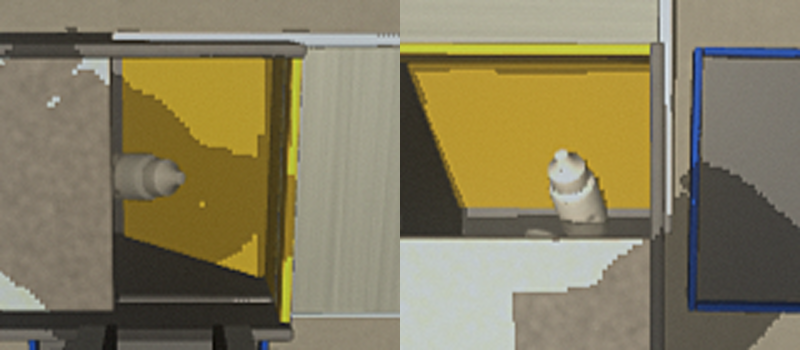

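Run:
```python
from h import *
p,q=ld("w11"),ld("w12")
for a,b in(((293.2,191.2),(246,141.2)),((282,190.8),(251,153))):
    f=lambda X:np.r_[proj(X,p)-a,proj(X,q)-b]
    s=least_squares(f,[.48,-.28,.1]);print(Lc(s.x),s.x[2],s.fun.round(1))
```

```text
[ 0.0454 -0.0266] 0.05040281682984509 [-0.8  0.2 -0.2 -0.7]
[ 0.0421 -0.0126] 0.03267321618752205 [-1.3  0.3 -0.3 -1.2]
```

```bash
python3 - <<'E'
from h import *
r.movep(W(.055,-.1505,.26),Rz(A1)); r.move_gripper(.036,20)
snap("top","t3")
r.line_to(W(.055,-.1505,.161),vel=.12)
r.move_gripper(0,20);print(r.get_finger_gap())
r.line_to(W(.055,-.0870,.161),vel=.06);r.hold(.2);print(np.round(r.get_ft_force(),1),Lc(r.get_ee_pos()))
r.move_gripper(.036);print(Lc(r.get_ee_pos()))
r.line_to(W(.055,-.088,.30));r.movep(W(.02,.1,.38),Rz(A1));snap("wrist","w13");print(r.get_t())
E
python3 - <<'E'
import cv2,numpy as np
a=cv2.imread("pics/w13.png");b=cv2.imread("pics/t3.png")
cv2.imwrite("pics/c9.png",cv2.resize(np.hstack([a,b]),(800,300)))
E
```

```text
0.011518110157705609
[-0.8 -0.1  6.9] [ 0.0555 -0.0872]
[ 0.0547 -0.0867]
32.9667
```

View pics/c9.png

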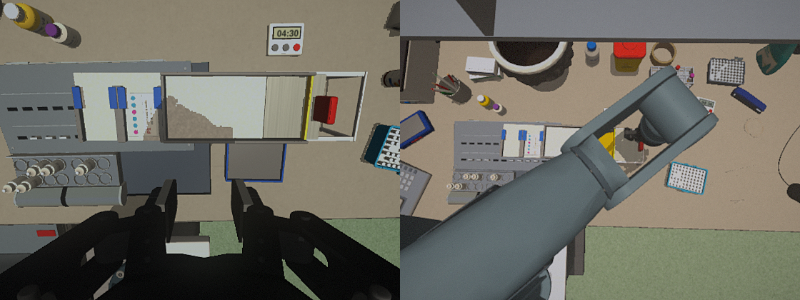

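View pics/w13.png

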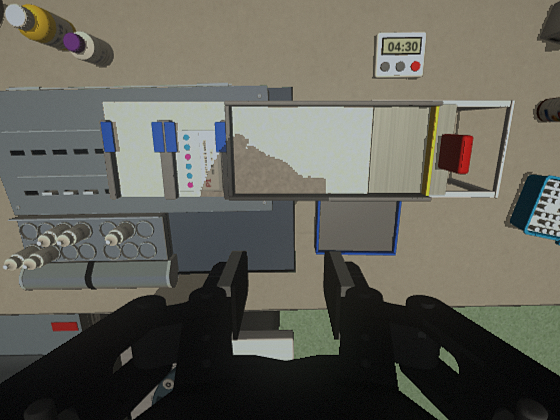

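Run:
```python
from h import *
r.movep(W(.055,-.0875,.26),Rz(A1)); r.line_to(W(.055,-.0875,.161),vel=.12)
r.move_gripper(0,20);a=Lc(r.get_ee_pos())
p=np.array(r.get_ee_pos());
for d in(.002,.004):
    r.line_to(W(.055,a[1]+d,.161),vel=.03);print(np.round(r.get_ft_force(),1),Lc(r.get_ee_pos()),a)
r.line_to(W(.055,a[1],.161),vel=.03);print(np.round(r.get_ft_force(),1))
r.move_gripper(.036);r.line_to(W(.055,-.088,.26))
r.movep(W(.0,.2,.30),Rz(A1));snap("wrist","w14");print(r.get_t())
p1=ld("w1")
print(Lc(back((262,173.3),p1,.125)),Lc(back((262,114.4),p1,.125)))
```

```text
[-0.8 -0.3  6. ] [ 0.0555 -0.0865] [ 0.0555 -0.0879]
[-0.5 -4.9  4.1] [ 0.0555 -0.0857] [ 0.0555 -0.0879]
[ 0.  -1.1  6.1]
38.3083
[0.0095 0.2022] [0.0791 0.2011]
```

View pics/w14.png

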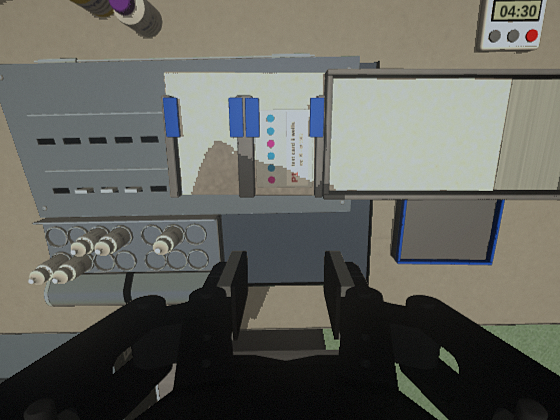

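Run:
```python
from h import *
r.move_gripper(0,20)
r.movep(W(.097,.201,.25),Rz(A1));snap("wrist","w15");r.line_to(W(.097,.201,.139),vel=.1);print(np.round(r.get_ft_force(),1))
for x in(.08,.065,.057):
    r.line_to(W(x,.201,.139),vel=.05);print(np.round(r.get_ft_force(),1),Lc(r.get_ee_pos()))
r.line_to(W(.06,.201,.139),vel=.05)
r.line_to(W(.06,.201,.25),vel=.2);r.movep(W(-.014,.201,.30),Rz(A1));snap("wrist","w16");print(r.get_t())
```

```text
[-0.7 -0.4  0.5]
[0.5 0.1 1.6] [0.0798 0.201 ]
[-0.4 -0.1  1. ] [0.0645 0.2011]
[-0.8 -0.2 -1.2] [0.0565 0.2011]
43.275
```

View pics/w16.png

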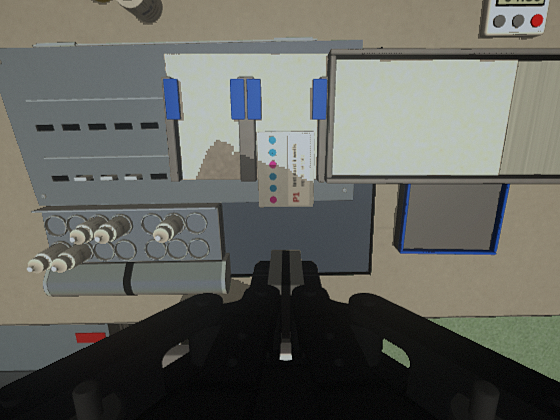

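Run:
```python
from h import *
p=ld("w16")
for q in[(259,207),(314,207),(257,131),(312,131)]:print(Lc(back(q,p,.125)))
a=cv2.imread("pics/w16.png")[110:230,220:340];cv2.imwrite("pics/w16z.png",cv2.resize(a,(600,600),interpolation=cv2.INTER_CUBIC))
```

```text
[-0.0236  0.2278]
[-0.0237  0.1757]
[0.0463 0.228 ]
[0.0462 0.179 ]
```

View pics/w16z.png

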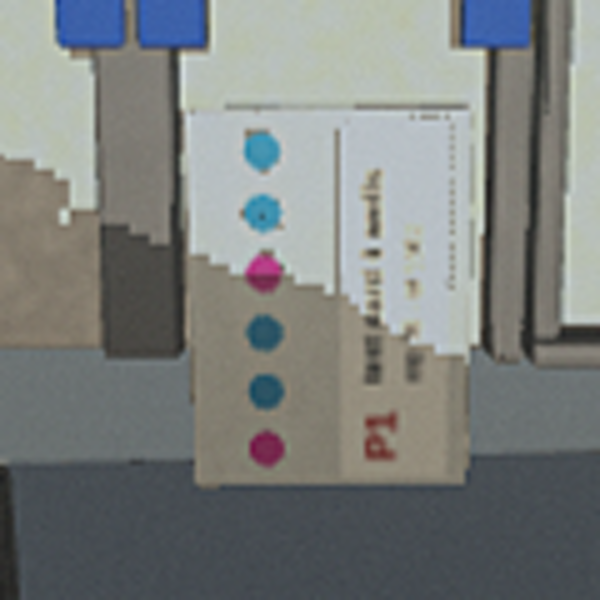

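```bash
python3 - <<'E'
from h import *
r.movep(W(.066,.202,.25),Rz(A1));r.line_to(W(.066,.202,.139),vel=.1)
r.line_to(W(.0525,.202,.139),vel=.04);print(np.round(r.get_ft_force(),1),Lc(r.get_ee_pos()))
r.line_to(W(.058,.202,.139),vel=.06);r.line_to(W(.058,.202,.25),vel=.2)
r.movep(W(-.017,.2025,.25),Rz(A1));snap("wrist","w17");r.move_gripper(.068,20)
r.line_to(W(-.017,.2025,.16),vel=.12);snap("wrist","w18");print(np.round(r.get_ft_force(),1),r.get_t())
E
python3 - <<'E'
import cv2,numpy as np
a=cv2.imread("pics/w17.png");b=cv2.imread("pics/w18.png")
cv2.imwrite("pics/c10.png",cv2.resize(np.hstack([a,b]),(800,300)))
E
```

```text
[ 0.3 -0.2 -0.3] [0.0523 0.202 ]
[ 0.1 -0.1  0.2] 48.4917
```

View pics/w18.png

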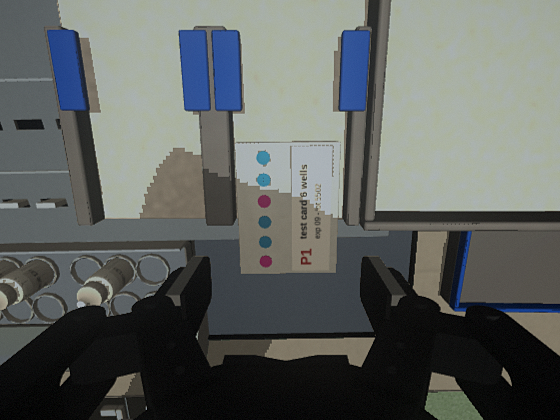

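View pics/c10.png

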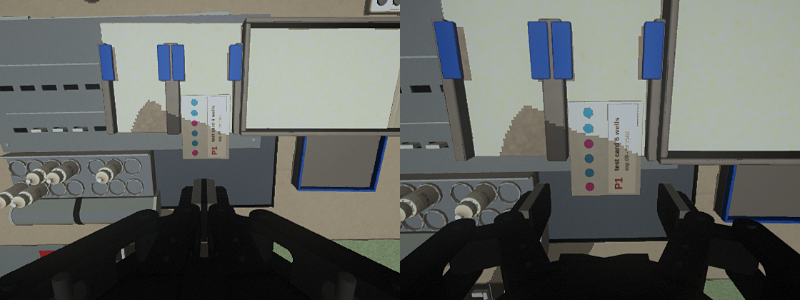

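Run:
```python
from h import *
p=ld("w18");R=np.array(r.get_orientation())
for n,q,z in[("fl",(241,273),.125),("fr",(336,273),.125),("bl",(235,142),.125),("br",(340,142),.125),("rail end",(218,225),.12),("rail end",(355,227),.12)]:print(n,Lc(back(q,p,z)))
# pad far-lower tip corner (toward +x) triangulated by assumed x offset: print for z options
for z in(.14,.145,.15,.155):print(z,Lc(back((211,257),p,z)),Lc(back((362,258),p,z)))
```

```text
fl [-0.0268  0.2279]
fr [-0.0268  0.1768]
bl [0.0421 0.2283]
br [0.0421 0.1777]
rail end [-0.0013  0.2398]
rail end [-0.0025  0.1669]
0.14 [-0.0111  0.2398] [-0.0117  0.1672]
0.145 [-0.009   0.2385] [-0.0096  0.1685]
0.15 [-0.0069  0.2373] [-0.0074  0.1697]
0.155 [-0.0048  0.2361] [-0.0053  0.171 ]
```

Run:
```python
from h import *
r.line_to(W(-.0175,.2025,.125),vel=.06);print(np.round(r.get_ft_force(),1))
r.move_gripper(.045,25);r.hold(.2);print(r.get_finger_gap(),np.round(r.get_ft_force(),1));snap("wrist","w19")
```

```text
[-0.  -0.3  1. ]
0.05118119576653549 [-0.6 -0.3  4. ]
```

View pics/w19.png

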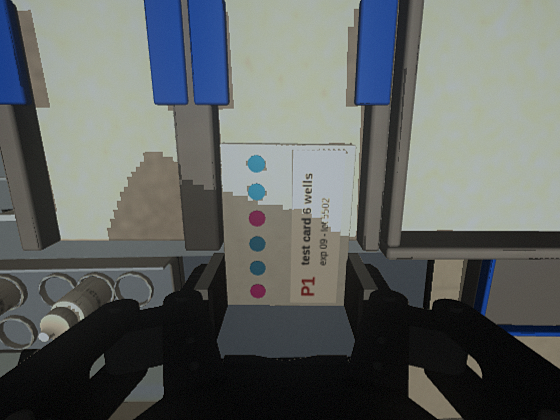

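Run:
```python
from h import *
r.move_gripper(.045,40)
p=np.array(r.get_ee_pos());r.line_to(p+[0,0,.06],vel=.05);print(r.get_finger_gap());snap("wrist","w20")
```

```text
0.0505110316804004
```

View pics/w20.png

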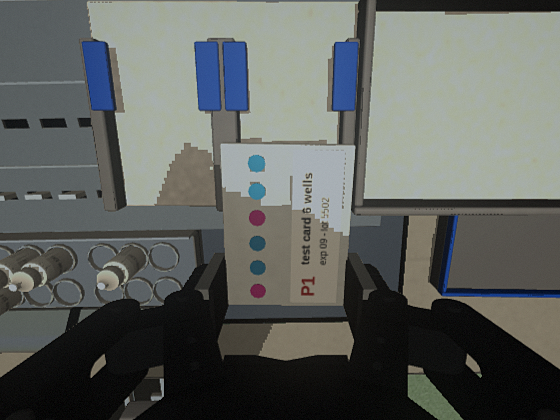

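Run:
```python
from h import *
TX,TY,TA=.3735,-.262,-.034
def WT(x,y,z):
    c,s=np.cos(TA),np.sin(TA);return [TX+c*x-s*y,TY+s*x+c*y,z]
R=Rz(-np.pi/2+TA)
p=np.array(r.get_ee_pos());r.line_to([p[0]-.05,p[1],.20],vel=.15)
r.line_to(WT(-.032,0,.20),rot=R,vel=.15);r.line_to(WT(-.032,0,.10),vel=.12);print(r.get_finger_gap());snap("wrist","w21");print(r.get_t(),np.round(r.get_ft_force(),1))
```

```text
0.050743266319256596
54.5 [0.4 0.3 0.7]
```

View pics/w21.png

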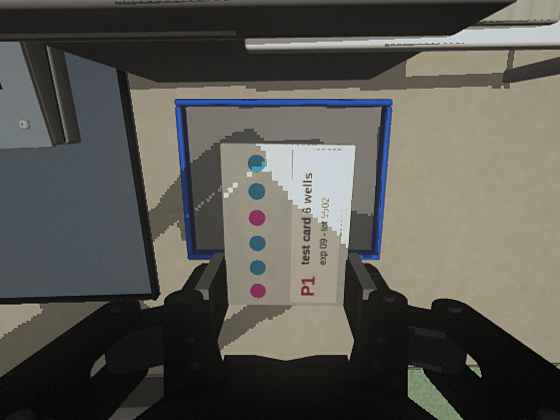

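Run:
```python
from h import *
p=ld("w21")
C=[back(q,p,.03) for q in[(176,101),(391,101),(380,258),(189,258)]]
print(np.round(C,4).tolist(),np.mean(C,0)); v,e=fitpose([(p,q,l) for q,l in zip([(176,101),(391,101),(380,258),(189,258)],[(.05,.063,.03),(.05,-.063,.03),(-.05,-.063,.03),(-.05,.063,.03)])]);print(v,e.round(1))
K=[back(q,p,.10) for q in[(221,144),(355,145),(340,304),(231,304)]];print(np.mean(K,0),r.get_ee_pos())
```

```text
[[0.4236, -0.2002, 0.03], [0.4194, -0.3225, 0.03], [0.3232, -0.3202, 0.03], [0.3275, -0.1968, 0.03]] [ 0.37343701 -0.25994134  0.03      ]
[ 0.37216303 -0.26000541 -0.03336607] [[-2.8 -1. ]
 [ 3.9 -1.3]
 [ 1.5  4.4]
 [-1.7  4.7]]
[ 0.36767564 -0.26096618  0.1       ] [ 0.34198253 -0.26145064  0.10079293]
```

Run:
```python
from h import *
p=np.array(r.get_ee_pos());x,y=p[0]+.003,p[1]+.001
r.line_to([x,y,.045],vel=.06);print(np.round(r.get_ft_force(),1))
z=.040
while z>.027:
    r.line_to([x,y,z],vel=.03);f=np.array(r.get_ft_force());print(round(z,4),np.round(f,1))
    if f[2]>4:break
    z-=.0015
snap("wrist","w22")
r.move_gripper(.064,20);r.hold(.3);snap("wrist","w23");print(r.get_finger_gap(),np.round(r.get_ft_force(),1),r.get_t())
```

```text
[-0.4  0.   0.2]
0.04 [0.3 0.6 0.3]
0.0385 [ 0.   0.3 -0.3]
0.037 [-0.6  1.   0.2]
0.0355 [ 0.6 -0.4  0.4]
0.034 [ 0.4  0.3 -0. ]
0.0325 [-5.2  6.3 21.5]
0.06423983869797327 [ 0.6  0.  -0.5] 57.8167
```

View pics/w23.png

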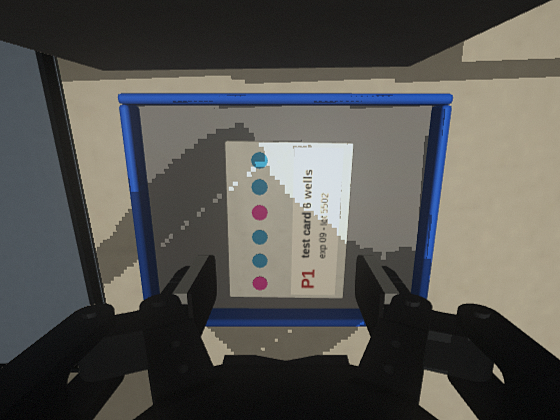

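The card lies free in the tray (px 226–353 × 142–298), inside the rim. I'll retreat and check everything.

Run:
```python
from h import *
p=np.array(r.get_ee_pos());r.line_to([p[0],p[1],.20],vel=.1);r.movep([.37,-.22,.40],Rz(A1));snap("wrist","w24")
q=ld("w24")
r.movep([.231,.45,.36],Rz(A1));r.hold(.2);snap("scene","s9");snap("top","t9")
a=cv2.imread("pics/s9.png")[100:350,120:420];b=cv2.imread("pics/t9.png")[130:300,60:460]
cv2.imwrite("pics/c11.png",np.hstack([cv2.resize(a,(400,333)),cv2.resize(b,(400,333))]))
print(r.get_t())
print([(np.round(d["position"]),d["score"]) for d in r.pinpoint("top","shutter_handle")],[(np.round(d["bbox"],1)) for d in r.look_for("top","amber_dropper_bottle")])
```

```text
63.2583
[(array([310., 200.]), 0.67)] []
```

View pics/w24.png

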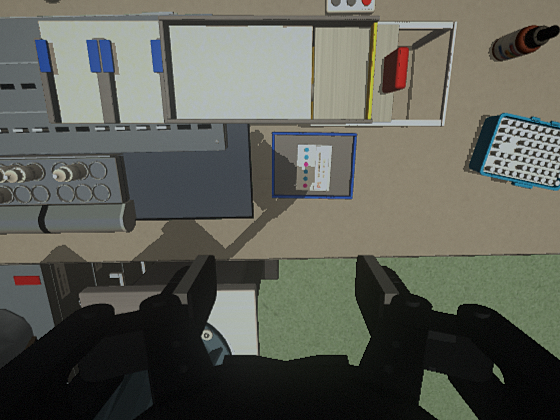

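View pics/c11.png

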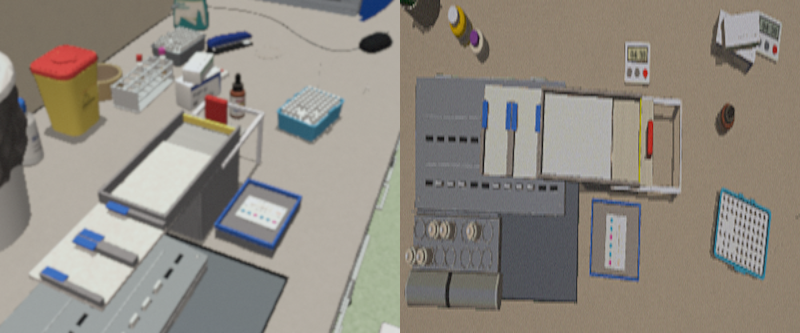

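View pics/t9.png

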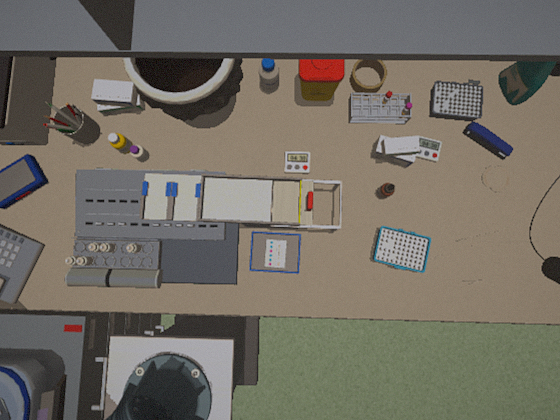

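Run:
```python
from rig import r
print(r.get_t(),r.sign_off())
```

```text
the job is handed in; nothing more can be done
63.3583 None
```

The discard station is cleared and the job is handed in at about 63 s of robot time. Three vials and one card were present, and the left card slot was empty.

- **Shutter:** I slid it open about 62–63 mm by the handle. After the vials were in, I slid it shut until it met the stop at about 5 N. I then eased back about 2 mm before letting go. In the final top picture the handle sits within 1 pixel of where it started.
- **Vials:** I swept all three off the ledge in one pass. One of them wedged against the front fence, with up to 34 N at the wrist, and tipped onto the fence. Backing the fingers away let it drop into the mouth. Before I closed the shutter the deck was empty and no vial was on the worktop. One vial was visible in the chute, its upper parts at about 33–50 mm height. The other two were out of sight, so I inferred they are in the bin and did not measure them.
- **Card:** I slid it out to about 27 mm overhang, pinched it by its sides and set it in the tray. The last pictures show it flat inside the rim and near the middle.
- **Bystanders:** The bottle, timer and tip box look unmoved in the before and after top pictures. One network search for the bottle in the last picture found nothing, though the bottle is clearly visible there in its original place. The arm ended clear of everything.

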